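# Find the canister lid that rocks and press it home

## Robot

A 7-joint arm with a two-finger parallel gripper is mounted at the origin on the work surface. World frame = base frame: x ahead of the robot, y to its left, z up, the work surface at z = 0. Lengths are in m, angles in rad, forces in N, time in s.
With the tool pointing down it reaches from about 0.425 to 0.875 m from the base axis. Payload 4.7 kg.
Tool frame: the origin (TCP) lies midway between the tips of the shut fingers; the grasp point (between the pads) lies 19 mm behind it (bot.grasp_offset is the distance from the TCP to the grasp point, in m); z points along the fingers, y is the line along which they close (so a half turn about z gives the same grasp; the last joint's range is limited). The gripper opens to 87 mm and grips with 3 to 60 N. Pads are 19 mm wide; open, the fingers measure 117 mm over their backs; the gripper's body (75 mm by 190 mm) begins 51 mm behind the grasp point.
Start: joints at [0.014, 0.321, -0.07, 1.45, 0.023, 1.371, -0.057], TCP at [0.65, -0, 0.223] pointing down, gripper open.
Joint ranges: [-2.86, 2.86], [-0.3, 2.09], [-1.38, 1.24], [0.06, 2.45], [-1.56, 4.7], [0.09, 2.05], [-2.69, 2.69]. Speed limits (rad/s): [2.57, 2.57, 3.14, 3.14, 3.14, 3.14, 3.14].

## Interface

Orientations are given as a 3x3 rotation matrix whose columns are the frame's x, y, z axes.
In Python, from workcell import bot, imaging gives the robot as it stands.
- The arm moves only by the tool move_arm, never from a script. Its argument "motion" is text: rows parted by semicolons, each of 6 numbers parted by spaces: the shift along the tool's x, y, z in units of 0.06 m (1.0 is 0.06 m), then the turn, a rotation vector about the tool's x, y, z in units of 8 degrees (1.0 is 8 degrees). In form: tx ty tz ax ay az; .... A call has 1 to 5 rows; each row shifts and turns the commanded pose from where the row before left it, along the tool's axes as they then stand; what a row does not reach is not made up. A row lasts 1/8 s, in which the tool goes at most 62.5 mm and 10.7 degrees, less where a joint would pass 70% of its speed; a pose out of reach is approached as far as the arm can. A call with a number of a shift or a turn outside -1 to 1 is refused whole. A call with a gripper value outside its range is refused whole. "jaw" is the opening in per cent of the stroke, from 0 (shut) to 100 (fully open), set as the call begins (left out, the last holds). The fingers move at their own pace and stop on an object; the grip force is fixed at half the most. Time passes only in rows, so rows that do not move let the fingers close. It gives the time, the measured TCP pose, the force, the opening and the grip force at its end, in the units of the state.
- bot.read_state(): the state, without advancing time (a new reading comes with each control period).
- imaging.capture(name): name is "scene" or "side" or "wrist"; returns a dict with "image" (400x640x3 uint8, red, green, blue), "mtx" (3x3 intrinsics, pixels), "world_from_camera" (4x4, takes a point from camera to world coordinates). Camera axes: x right, y up, looking along -z (the intrinsics and any distortion apply to the point x, -y, -z); pixel columns grow to the right and rows downward; lengths in m; the calibration is good to about 2 mm. A picture is of the moment at which its call begins. There is no depth.
- bot.close_job(): hands the job in; it is judged then, once.
Trained networks look in a picture, given as the dict that the camera call returned (one of the last four; its "shot" number tells which), for a name from the list of things; names that differ only in an ending like _2 or _b are one class to them, and where a whole thing is asked for, a point or a joint stands for the part that bears it (a point fixed in the world has none). Each returns a list of dicts, best first, with "score" (0 to 1); they miss things now and then, are a little off and sometimes report something else, mostly with a low value. They report only what shows in the picture. A call takes as long as a camera call.
- imaging.regions_of(picture, thing): "pixels" (400x640 bool, what is visible of it) and "uv" ([column, row] in pixels, amid what is visible of it).
The state is a dict: "clock": time; "joint_pos": joint angles; "qd": joint speeds; "joint_efforts": joint torques, N m; "tool_pos": TCP position; "tool_rot": TCP orientation; "wrist_force": force on the tool from outside, world axes, zero at the start; "wrist_torque": the same for the moment, N m; "grip_width": finger opening in m; "gripper_force": force on a finger pad.
Only numpy, scipy, OpenCV 4.12 (cv2) and the standard library are available. Lean on these libraries where they do the work, as an engineer would, in place of code of your own. Each camera call takes 0.05 s, during which the arm holds its last target. There are 200 camera calls.

## Task

One of the four canister lids is not seated. Press gently on the lids beside their grip bars until you find the one that rocks, then press that lid down fully home and level, and finish with the fingertips still pressing on it. Only press: do not lift any lid, and leave the shaker, turner, lid lifter and jug where they are.

Things in the scene. Friction and masses are not known exactly. Their poses are not given: they have to be found in the camera images.
- lid_1: One of four identical round steel lids. 92 mm across, skirt 18 mm deep, on a white jar 82 mm across. Origin: centre of its flat top face, 91 to 112 mm above the counter; z up. A black grip bar (54 mm long, 12 wide, 12 high) stands on the top face through the centre, along the lid's x axis. The jars stand at differing heights, so height does not tell which lid is loose.
- lid_2: One of four identical round steel lids. Sizes and axes as lid_1. Any one of the four may be the loose one: pressed on the flat face 28 mm beside the bar (lid's +y or -y side), that side sinks about 3 to 5 mm under 2 to 4 N and the lid tips up to 0.16 rad about the bar; let go, it springs level. A sound lid pressed so stays rigid (gives under 1 mm).
- lid_3: One of four identical round steel lids. Sizes and axes as lid_1. Any one may be the loose one: pressed straight down on the middle of its bar it slides down 5.5 to 6.5 mm against about 9 N (14 N does it surely), then stops dead, stays down and no longer rocks.
- lid_4: One of four identical round steel lids. Sizes, axes and behaviour as lid_1 to lid_3. The lids' numbers do not follow their order in the row; neighbours stand about 118 mm apart.
- rack: Dark wooden block that the four jars are sunk in, 120 mm (x) by 500 mm (y, along the row) by 36 mm high, fixed. Origin: centre of its underside, on the counter.
- shaker: Bystander: clear plastic salt shaker with a ribbed white twist top, 48 mm across, 80 mm high, standing loose between the block and the robot. Origin: centre of its underside.
- turner: Bystander: wooden turner lying flat beyond the block, about 285 mm long, 62 mm wide, 10 mm high. Origin: underside of the handle, 45 mm before the blade, which points along its +x.
- lifter: Bystander: orange silicone lid lifter lying flat between the block and the robot, 150 mm long, 44 mm wide, 12 mm high. Origin: centre of its underside; long axis x.
- jug: Bystander: small glass measuring jug, 80 mm across, 100 mm high, handle towards its +y, standing loose beyond the block. Origin: centre of its underside.

How it is judged:
By the outcome, as a careful person would: the job done as asked, in the order asked, and still so for the second after the job is handed in, while the arm keeps its last pose, push and grip.
It also fails if it takes over 61 s, if anything falls off the work surface, if the arm or the gripper's body presses on something with over 40 N, if the wrist force passes 120 N, or if a joint passes its speed limit or range.

## Working session

There is one attempt and no reset: what is moved stays moved. The work goes in short steps, Python scripts to look and compute and a tool call to move; the robot and the scene stay as the last step left them, time stands still between calls to the robot, and variables do not carry over. Pictures are saved under pics/ and viewed, at most 10 in all, crops included, and the job is handed in when it is done.

Besides the shell and the picture viewer there is one more tool, called in YAML: its name, and indented under it one key for each argument. move_arm: Moves the arm, as the interface text tells. Its arguments: {"type":"object","properties":{"motion":{"type":"string"},"jaw":{"type":"number"}},"required":["motion"]}

```bash
mkdir -p pics
python3 - <<'E'
from workcell import bot, imaging
import cv2,numpy as np
s=bot.read_state();print(s['clock'],s['tool_pos'],s['tool_rot'],s['wrist_force'])
for n in ['scene','side']:
    p=imaging.capture(n);cv2.imwrite(f'pics/{n}0.png',p['image'][:,:,::-1])
    print(n,p['mtx'].tolist(),np.round(p['world_from_camera'],4).tolist(),[k for k in p])
    for r in imaging.regions_of(p,'lid_1'):
        print(r['score'],r['uv'],r['pixels'].sum())
E
```

```text
0.0 [ 6.49444507e-01 -7.96971105e-05  2.21473642e-01] [[-2.71060870e-05  9.99998207e-01 -1.89371633e-03]
 [ 9.99999992e-01  2.68782918e-05 -1.20315372e-04]
 [-1.20264257e-04 -1.89371958e-03 -9.99998200e-01]] [0.54256331 0.66266534 0.68783926]
scene [[399.8951301475474, 0.0, 314.1426018157955], [0.0, 399.8951301475474, 206.68788974408866], [0.0, 0.0, 1.0]] [[-0.2358, -0.7289, 0.6427, 1.1031], [0.9718, -0.1746, 0.1586, 0.1273], [-0.0034, 0.662, 0.7495, 0.6599], [0.0, 0.0, 0.0, 1.0]] ['image', 'mtx', 'world_from_camera', 'shot']
0.93 [375.9, 193.1] 1556
0.88 [253.6, 175.9] 1077
0.78 [317.2, 187.7] 1147
0.61 [441.5, 204.1] 1705
0.21 [391.7, 279.5] 2484
side [[385.0953308768638, 0.0, 324.0600327775072], [0.0, 385.0953308768638, 206.25385479247615], [0.0, 0.0, 1.0]] [[0.7061, 0.3426, -0.6197, 0.1996], [-0.7078, 0.315, -0.6323, -0.4063], [-0.0214, 0.8851, 0.4649, 0.412], [0.0, 0.0, 0.0, 1.0]] ['image', 'mtx', 'world_from_camera', 'shot']
0.73 [260.4, 209.5] 1304
0.68 [309.1, 228.7] 1723
0.58 [227.7, 186.7] 1042
```

View pics/scene0.png

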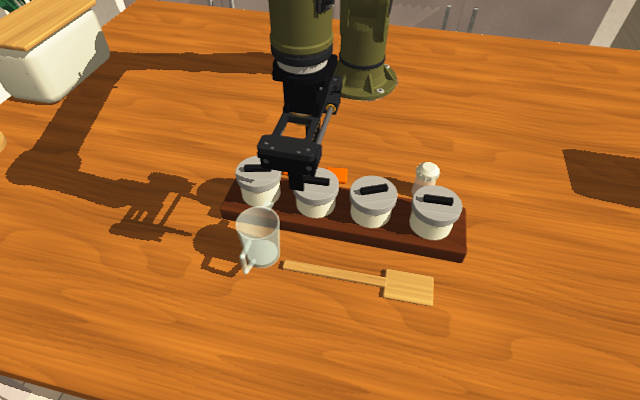

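View pics/side0.png

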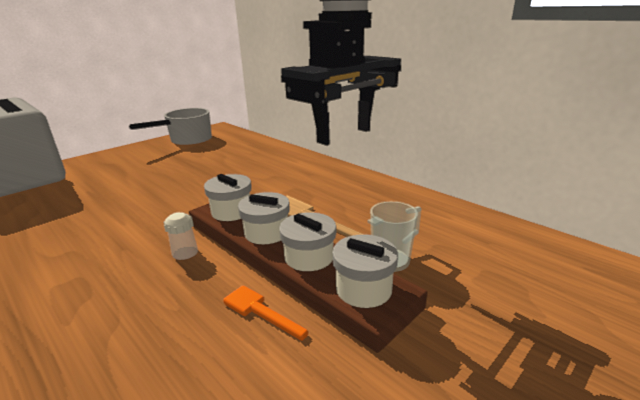

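The scene view shows the row of lids at about (258,168), (316,183), (374,190), (437,200). In the side view the same row, in reverse order, is at (365,250), (307,225), (264,203), (228,182). All the bars are clear in the side view, but a finger crosses one of them in the scene view.

```bash
cat > h.py <<'E'
import numpy as np,cv2
from scipy.optimize import least_squares
def proj(p,X):
    T=np.linalg.inv(p['world_from_camera']);c=X@T[:3,:3].T+T[:3,3]
    q=np.c_[c[:,0],-c[:,1],-c[:,2]]@p['mtx'].T
    return q[:,:2]/q[:,2:]
def blob(p,seed,dark=70):
    m=(p['image'].max(2)<dark).astype(np.uint8)
    n,l=cv2.connectedComponents(m,connectivity=4)
    ys,xs=np.nonzero(l);k=np.argmin((xs-seed[0])**2+(ys-seed[1])**2)
    return (l==l[ys[k],xs[k]]).astype(np.uint8)
def feats(M,s=1):
    a=M['m00'];return np.array([M['m10']/a,M['m01']/a,M['mu20']/a/10,M['mu11']/a/10,M['mu02']/a/10])
def box(v):
    x,y,z,t=v;c,s=np.cos(t),np.sin(t)
    b=np.array([[i*.027,j*.006,k*.012] for i in(-1,1) for j in(-1,1) for k in(0,1)])
    return b@np.array([[c,s,0],[-s,c,0],[0,0,1]])+[x,y,z]
def fit(obs,v0):
    F=[feats(cv2.moments(b,True)) for p,b in obs]
    def r(v): return np.concatenate([feats(cv2.moments(cv2.convexHull(proj(p,box(v)).astype(np.float32))))-f for (p,b),f in zip(obs,F)])
    s=min((least_squares(r,list(v0)+[t],x_scale=[.01,.01,.01,.1],diff_step=1e-3) for t in (.6,1.2,1.57,2.0,2.6)),key=lambda s:s.cost)
    return s.x,s.cost
E
python3 - <<'E'
from workcell import bot, imaging
from h import *
S=imaging.capture('scene');D=imaging.capture('side');W=imaging.capture('wrist')
cv2.imwrite('pics/w0.png',W['image'][:,:,::-1])
import pickle;pickle.dump((S,D,W),open('p.pkl','wb'))
ss=[(257,168),(316,182),(374,189),(438,200)];ds=[(365,248),(307,223),(264,200),(228,181)]
for i in range(4):
    bs,bd=blob(S,ss[i]),blob(D,ds[i])
    obs=[(D,bd)]+([(S,bs)] if bs.sum()<600 else [])
    print(i,bs.sum(),bd.sum(),*fit(obs,[.62,-.18+.118*i,.1]))
E
```

```text
0 11325 386 [ 0.57492904 -0.10791944  0.08550721  1.83096364] 0.010452142023565179
1 11325 255 [0.57828041 0.0219332  0.07633272 1.63141936] 0.005615400728769041
2 192 223 [0.55461631 0.11055281 0.09740046 1.96824896] 0.7545396437806587
3 220 138 [0.55623917 0.23123394 0.10001857 1.56870238] 0.36692417516388964
```

View pics/w0.png

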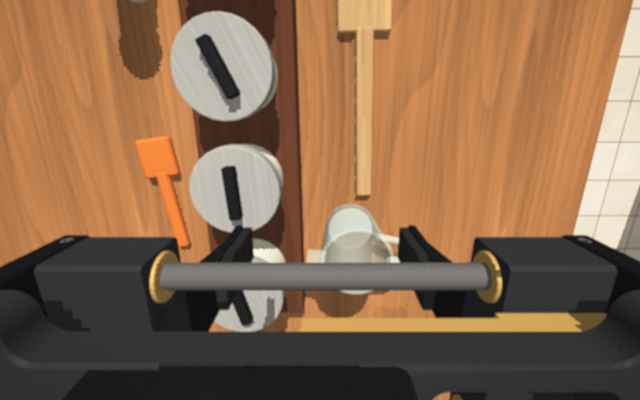

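The wrist view shows lids at (222,67), (236,187) and a partly hidden one at (248,300). The bars are at (217,67) and (232,193).

Run:
```python
from h import *
import pickle;S,D,W=pickle.load(open('p.pkl','rb'))
for i,d,s,w in [(1,(307,223),None,(232,193)),(2,(264,200),(374,189),(217,67))]:
    bw=blob(W,w,60);obs=[(D,blob(D,d)),(W,bw)]+([(S,blob(S,s))] if s else [])
    print(i,bw.sum(),*fit(obs,[.56,-.18+.118*i,.1]))
```

```text
1 629 [ 0.55647215 -0.00515981  0.09500922  1.62303834] 5.096755907495128
2 915 [0.55475192 0.10965985 0.09479345 2.01551775] 8.270250233834398
```

move_arm:
  motion: "0.9 -0.75 0 0 0 0; 0.9 -0.75 0 0 0 0; 0.9 0 0 0 0 0; 0.9 0 0 0 0 0; 0 0 0 0 0 0"
  jaw: 0

```text
clock: 0.98
tool_pos: [0.5681, 0.2107, 0.2226]
tool_rot: [[-0.009, 1.0, -0.001], [1.0, 0.009, 0.003], [0.003, -0.001, -1.0]]
wrist_force: [-0.4, -0.4, 0.4]
grip_width: 0.0451
gripper_force: 0.0
```

Run:
```python
from workcell import bot, imaging
from h import *
S=imaging.capture('scene');D=imaging.capture('side');W=imaging.capture('wrist')
cv2.imwrite('pics/s1.png',S['image'][:,:,::-1])
cv2.imwrite('pics/w1.png',W['image'][:,:,::-1])
for r in imaging.regions_of(W,'lid_1'): print(r['score'],r['uv'],r['pixels'].sum())
ss=[(257,168),(316,182),(374,189),(438,200)];ds=[(365,248),(307,223),(264,200),(228,181)]
for i in range(4):
    bs,bd=blob(S,ss[i]),blob(D,ds[i])
    obs=[(D,bd)]+([(S,bs)] if bs.sum()<600 else [])
    v,c=fit(obs,[.56,-.12+.118*i,.1]);print(i,bs.sum(),bd.sum(),v,c)
    print('  wrist px',proj(W,box(v)).mean(0))
```

```text
0.7 [315.6, 314.8] 76
0 219 391 [ 0.55458009 -0.12429831  0.10303159  1.7769471 ] 0.5404425868318473
  wrist px [313.48867482 437.65674245]
1 205 269 [ 0.55571923 -0.00499964  0.09647856  1.57917267] 0.5670461475347875
  wrist px [313.66083666 358.34254421]
2 192 223 [0.55461613 0.11055268 0.09740042 1.96814765] 0.7545381977054242
  wrist px [311.25733746 272.3491672 ]
3 220 138 [0.55623911 0.23123393 0.10001849 1.56869084] 0.36692355185922304
  wrist px [311.44529269 160.80455091]
```

View pics/w1.png

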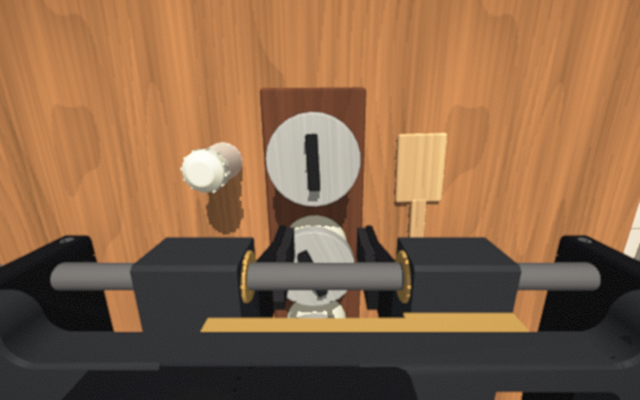

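The wrist view agrees with the fit: the bar at (312,162) is predicted at (311,161). I'll probe the lid at y=0.231 first, on its far side.

move_arm:
  motion: "0.34 0.27 0 0 0 0; 0 0 0.9 0 0 0; 0 0 0.9 0 0 0; 0 0 0 0 0 0; 0 0 0 0 0 0"

```text
clock: 1.8
tool_pos: [0.5878, 0.2238, 0.1168]
tool_rot: [[0.002, 1.0, 0.003], [1.0, -0.002, 0.001], [0.001, 0.003, -1.0]]
wrist_force: [0.3, 0.0, 0.9]
grip_width: 0.0003
gripper_force: 0.0
```

move_arm:
  motion: "0.1 -0.05 0.2 0 0 0; 0 0 0.05 0 0 0; 0 0 0 0 0 0; 0 0 0 0 0 0"

```text
clock: 2.3
tool_pos: [0.5834, 0.2307, 0.1002]
tool_rot: [[-0.0, 1.0, 0.001], [1.0, 0.0, 0.0], [0.0, 0.001, -1.0]]
wrist_force: [-0.1, 0.1, 1.5]
grip_width: 0.0007
gripper_force: 0.5
```

move_arm:
  motion: "0 0 0.03 0 0 0; 0 0 0 0 0 0; 0 0 0 0 0 0"

```text
clock: 2.68
tool_pos: [0.5834, 0.2306, 0.0982]
tool_rot: [[-0.0, 1.0, 0.001], [1.0, 0.0, 0.0], [0.0, 0.001, -1.0]]
wrist_force: [-1.0, 1.0, 4.0]
grip_width: 0.0007
gripper_force: 1.7
```

move_arm:
  motion: "0 0 0.02 0 0 0; 0 0 0 0 0 0; 0 0 0 0 0 0"

```text
clock: 3.05
tool_pos: [0.5834, 0.2306, 0.0977]
tool_rot: [[-0.0, 1.0, 0.001], [1.0, 0.0, 0.0], [0.0, 0.001, -1.0]]
wrist_force: [-2.0, -0.2, 7.7]
grip_width: 0.0002
gripper_force: 3.6
```

Ambiguous so far, so I'll back off and redo it in finer steps.

move_arm:
  motion: "0 0 -0.12 0 0 0; 0 0 0 0 0 0; 0 0 0 0 0 0; 0 0 0 0 0 0"

```text
clock: 3.55
tool_pos: [0.5829, 0.2302, 0.1032]
tool_rot: [[0.0, 1.0, -0.001], [1.0, -0.0, -0.0], [-0.0, -0.001, -1.0]]
wrist_force: [0.4, -0.0, -0.0]
grip_width: 0.0005
gripper_force: 0.0
```

move_arm:
  motion: "0 0 0.04 0 0 0; 0 0 0 0 0 0; 0 0 0 0 0 0"

```text
clock: 3.92
tool_pos: [0.5832, 0.2304, 0.1013]
tool_rot: [[-0.0, 1.0, -0.0], [1.0, 0.0, -0.0], [-0.0, -0.0, -1.0]]
wrist_force: [-0.8, 0.0, -0.2]
grip_width: 0.0004
gripper_force: 0.0
```

move_arm:
  motion: "0 0 0.02 0 0 0; 0 0 0 0 0 0; 0 0 0 0 0 0"

```text
clock: 4.3
tool_pos: [0.5833, 0.2305, 0.1003]
tool_rot: [[-0.0, 1.0, 0.0], [1.0, 0.0, 0.0], [0.0, 0.0, -1.0]]
wrist_force: [0.4, -0.0, 0.3]
grip_width: 0.0007
gripper_force: 0.3
```

move_arm:
  motion: "0 0 0.02 0 0 0; 0 0 0 0 0 0; 0 0 0 0 0 0"

```text
clock: 4.68
tool_pos: [0.5833, 0.2305, 0.0992]
tool_rot: [[-0.0, 1.0, 0.0], [1.0, 0.0, 0.0], [0.0, 0.0, -1.0]]
wrist_force: [-0.6, -0.6, 1.3]
grip_width: 0.0006
gripper_force: 1.0
```

move_arm:
  motion: "0 0 0.02 0 0 0; 0 0 0 0 0 0; 0 0 0 0 0 0"

```text
clock: 5.05
tool_pos: [0.5832, 0.2304, 0.098]
tool_rot: [[-0.0, 1.0, 0.0], [1.0, 0.0, 0.0], [0.0, 0.0, -1.0]]
wrist_force: [-0.8, -0.0, 3.9]
grip_width: 0.0008
gripper_force: 1.8
```

move_arm:
  motion: "0 0 -0.5 0 0 0; -0.9 -0.05 0 0 0 0; -0.9 0 0 0 0 0; 0 0 0.37 0 0 0; 0 0 0 0 0 0"

```text
clock: 5.68
tool_pos: [0.5786, 0.1214, 0.1035]
tool_rot: [[0.001, 1.0, -0.004], [1.0, -0.001, -0.001], [-0.001, -0.004, -1.0]]
wrist_force: [-0.3, 0.6, -0.5]
grip_width: 0.0008
gripper_force: 0.0
```

move_arm:
  motion: "0 0 0 0 0 0; 0 0 0 0 0 0; 0 0 0 0 0 0"

```text
clock: 6.05
tool_pos: [0.5805, 0.1231, 0.1061]
tool_rot: [[-0.001, 1.0, 0.001], [1.0, 0.001, 0.0], [0.0, 0.001, -1.0]]
wrist_force: [-1.1, 0.6, -0.8]
grip_width: 0.0
gripper_force: 0.0
```

move_arm:
  motion: "0 0 0.08 0 0 0; 0 0 0 0 0 0; 0 0 0 0 0 0; 0 0 0 0 0 0"

```text
clock: 6.55
tool_pos: [0.5803, 0.1223, 0.1008]
tool_rot: [[0.0, 1.0, 0.0], [1.0, -0.0, -0.0], [-0.0, 0.0, -1.0]]
wrist_force: [-0.1, 0.1, 0.2]
grip_width: 0.0001
gripper_force: 0.0
```

move_arm:
  motion: "0 0 0.02 0 0 0; 0 0 0 0 0 0; 0 0 0 0 0 0"

```text
clock: 6.92
tool_pos: [0.5802, 0.1224, 0.0996]
tool_rot: [[-0.0, 1.0, 0.0], [1.0, 0.0, -0.0], [-0.0, 0.0, -1.0]]
wrist_force: [0.1, -0.1, 1.2]
grip_width: 0.0003
gripper_force: 0.0
```

move_arm:
  motion: "0 0 0.02 0 0 0; 0 0 0 0 0 0; 0 0 0 0 0 0"

```text
clock: 7.3
tool_pos: [0.5804, 0.1224, 0.0986]
tool_rot: [[0.0, 1.0, 0.001], [1.0, -0.0, 0.0], [0.0, 0.001, -1.0]]
wrist_force: [0.4, -0.2, 1.6]
grip_width: 0.0005
gripper_force: 0.7
```

move_arm:
  motion: "0 0 0.02 0 0 0; 0 0 0 0 0 0; 0 0 0 0 0 0"

```text
clock: 7.68
tool_pos: [0.5805, 0.1224, 0.0981]
tool_rot: [[0.0, 1.0, 0.001], [1.0, -0.0, 0.0], [0.0, 0.001, -1.0]]
wrist_force: [-1.1, -0.6, 5.1]
grip_width: 0.0006
gripper_force: 2.7
```

move_arm:
  motion: "0 0 -0.5 0 0 0; -0.7 0.05 0 0 0 0; -0.7 0 0 0 0 0; -0.7 0 0 0 0 0; 0 0 0 0 0 0"

```text
clock: 8.3
tool_pos: [0.5829, -0.0089, 0.1268]
tool_rot: [[0.007, 1.0, -0.001], [1.0, -0.007, -0.002], [-0.002, -0.001, -1.0]]
wrist_force: [-0.5, 0.3, 0.2]
grip_width: 0.0004
gripper_force: 0.0
```

move_arm:
  motion: "0 0 0.42 0 0 0; 0 0 0 0 0 0; 0 0 0 0 0 0; 0 0 0 0 0 0"

```text
clock: 8.8
tool_pos: [0.5839, -0.0031, 0.103]
tool_rot: [[-0.001, 1.0, 0.002], [1.0, 0.001, 0.0], [0.0, 0.002, -1.0]]
wrist_force: [-0.3, 0.3, 0.7]
grip_width: 0.0002
gripper_force: 0.0
```

move_arm:
  motion: "0 0 0.04 0 0 0; 0 0 0 0 0 0; 0 0 0 0 0 0"

```text
clock: 9.18
tool_pos: [0.5832, -0.0036, 0.0997]
tool_rot: [[0.0, 1.0, 0.0], [1.0, -0.0, -0.0], [-0.0, 0.0, -1.0]]
wrist_force: [0.2, 0.2, 0.4]
grip_width: 0.0004
gripper_force: 0.0
```

move_arm:
  motion: "0 0 0.02 0 0 0; 0 0 0 0 0 0; 0 0 0 0 0 0"

```text
clock: 9.55
tool_pos: [0.5832, -0.0036, 0.0983]
tool_rot: [[-0.0, 1.0, -0.0], [1.0, 0.0, -0.0], [-0.0, -0.0, -1.0]]
wrist_force: [0.6, -0.1, 0.0]
grip_width: 0.0006
gripper_force: 0.0
```

move_arm:
  motion: "0 0 0.02 0 0 0; 0 0 0 0 0 0; 0 0 0 0 0 0"

```text
clock: 9.93
tool_pos: [0.5832, -0.0036, 0.0971]
tool_rot: [[-0.0, 1.0, -0.0], [1.0, 0.0, -0.0], [-0.0, -0.0, -1.0]]
wrist_force: [-0.3, -0.1, 0.5]
grip_width: 0.0004
gripper_force: 0.0
```

move_arm:
  motion: "0 0 0.02 0 0 0; 0 0 0 0 0 0; 0 0 0 0 0 0"

```text
clock: 10.3
tool_pos: [0.5834, -0.0036, 0.0965]
tool_rot: [[-0.0, 1.0, 0.001], [1.0, 0.0, -0.0], [-0.0, 0.001, -1.0]]
wrist_force: [-1.8, -0.2, 4.3]
grip_width: 0.0003
gripper_force: 2.2
```

move_arm:
  motion: "0 0 -0.55 0 0 0; -0.64 0 0 0 0 0; -0.64 0 0 0 0 0; -0.64 0 0 0 0 0; 0 0 0 0 0 0"

```text
clock: 10.92
tool_pos: [0.5824, -0.1236, 0.1284]
tool_rot: [[0.007, 1.0, -0.001], [1.0, -0.007, -0.002], [-0.002, -0.001, -1.0]]
wrist_force: [-0.5, 0.7, -0.1]
grip_width: 0.0005
gripper_force: 0.0
```

move_arm:
  motion: "0 0 0.35 0 0 0; 0 0 0 0 0 0; 0 0 0 0 0 0; 0 0 0 0 0 0"

```text
clock: 11.42
tool_pos: [0.5838, -0.1184, 0.1088]
tool_rot: [[-0.001, 1.0, 0.001], [1.0, 0.001, -0.0], [-0.0, 0.001, -1.0]]
wrist_force: [0.8, -0.9, 0.0]
grip_width: 0.0003
gripper_force: 0.0
```

move_arm:
  motion: "0 0 0.04 0 0 0; 0 0 0 0 0 0; 0 0 0 0 0 0"

```text
clock: 11.8
tool_pos: [0.5832, -0.1188, 0.1056]
tool_rot: [[0.0, 1.0, 0.0], [1.0, -0.0, -0.0], [-0.0, 0.0, -1.0]]
wrist_force: [-0.7, -0.7, 0.1]
grip_width: 0.0006
gripper_force: 0.0
```

move_arm:
  motion: "0 0 0.02 0 0 0; 0 0 0 0 0 0; 0 0 0 0 0 0"

```text
clock: 12.18
tool_pos: [0.5832, -0.1188, 0.1044]
tool_rot: [[0.0, 1.0, 0.0], [1.0, -0.0, -0.0], [-0.0, 0.0, -1.0]]
wrist_force: [-0.3, -0.6, 0.2]
grip_width: 0.0005
gripper_force: 0.0
```

move_arm:
  motion: "0 0 0.02 0 0 0; 0 0 0 0 0 0; 0 0 0 0 0 0"

```text
clock: 12.55
tool_pos: [0.5833, -0.1189, 0.1035]
tool_rot: [[0.0, 1.0, 0.0], [1.0, -0.0, -0.0], [-0.0, 0.0, -1.0]]
wrist_force: [0.0, 1.3, 2.0]
grip_width: 0.0006
gripper_force: 1.3
```

move_arm:
  motion: "0 0 0.02 0 0 0; 0 0 0 0 0 0; 0 0 0 0 0 0"

```text
clock: 12.92
tool_pos: [0.5834, -0.1188, 0.1031]
tool_rot: [[-0.0, 1.0, 0.001], [1.0, 0.0, -0.0], [-0.0, 0.001, -1.0]]
wrist_force: [-2.5, 0.0, 7.8]
grip_width: 0.0005
gripper_force: 3.7
```

Three lids are rigid; the lid at y=0.231 gave about 2.5 mm under 4 N, so it is the loose one. I'll go back to the middle of its bar.

move_arm:
  motion: "0 0 -0.8 0 0 0; 0.97 -0.45 0 0 0 0; 0.97 0 0 0 0 0; 0.97 0 0 0 0 0; 0.97 0 0 0 0 0"

```text
clock: 13.55
tool_pos: [0.5567, 0.1142, 0.1499]
tool_rot: [[0.0, 1.0, 0.001], [1.0, -0.0, -0.0], [-0.0, 0.001, -1.0]]
wrist_force: [1.1, 1.1, 0.3]
grip_width: 0.0005
gripper_force: 0.0
```

move_arm:
  motion: "0.97 0 0 0 0 0; 0.97 0 0 0 0 0; 0 0 0 0 0 0; 0 0 0 0 0 0; 0 0 0 0 0 0"

```text
clock: 14.18
tool_pos: [0.5574, 0.2266, 0.1497]
tool_rot: [[0.003, 1.0, -0.0], [1.0, -0.003, -0.001], [-0.001, -0.0, -1.0]]
wrist_force: [-0.6, -0.4, -0.1]
grip_width: 0.0005
gripper_force: 0.0
```

A quick check of the near side of this lid before pressing it home.

move_arm:
  motion: "0 -0.48 0 0 0 0; 0 0 0.77 0 0 0; 0 0 0 0 0 0; 0 0 0 0 0 0; 0 0 0 0 0 0"

```text
clock: 14.8
tool_pos: [0.5294, 0.2289, 0.1055]
tool_rot: [[0.001, 1.0, 0.002], [1.0, -0.001, 0.001], [0.001, 0.002, -1.0]]
wrist_force: [0.5, -1.0, 0.2]
grip_width: 0.0003
gripper_force: 0.0
```

move_arm:
  motion: "0 0 0.04 0 0 0; 0 0 0 0 0 0; 0 0 0 0 0 0; 0 0 0 0 0 0"

```text
clock: 15.3
tool_pos: [0.5282, 0.229, 0.1015]
tool_rot: [[-0.0, 1.0, 0.0], [1.0, 0.0, 0.0], [0.0, 0.0, -1.0]]
wrist_force: [-0.2, 0.5, 1.2]
grip_width: 0.0006
gripper_force: 0.2
```

move_arm:
  motion: "0 0 0.03 0 0 0; 0 0 0 0 0 0; 0 0 0 0 0 0"

```text
clock: 15.68
tool_pos: [0.5282, 0.2289, 0.0996]
tool_rot: [[-0.0, 1.0, 0.0], [1.0, 0.0, 0.0], [0.0, 0.0, -1.0]]
wrist_force: [-0.3, 0.0, 0.3]
grip_width: 0.0006
gripper_force: 0.5
```

move_arm:
  motion: "0 0 0.02 0 0 0; 0 0 0 0 0 0; 0 0 0 0 0 0"

```text
clock: 16.05
tool_pos: [0.5283, 0.229, 0.0985]
tool_rot: [[-0.0, 1.0, 0.0], [1.0, 0.0, 0.0], [0.0, 0.0, -1.0]]
wrist_force: [0.0, -0.1, 1.3]
grip_width: 0.0006
gripper_force: 0.8
```

It sank 3 mm at about 1 N, so this lid rocks on both sides. Now onto the bar.

move_arm:
  motion: "0 0 -0.5 0 0 0; 0.03 0.46 0 0 0 0; 0 0 0 0 0 0; 0 0 0.2 0 0 0; 0 0 0 0 0 0"

```text
clock: 16.68
tool_pos: [0.5536, 0.2302, 0.1142]
tool_rot: [[-0.001, 1.0, -0.004], [1.0, 0.001, -0.002], [-0.002, -0.004, -1.0]]
wrist_force: [0.1, 0.0, 0.3]
grip_width: 0.0002
gripper_force: 0.0
```

move_arm:
  motion: "0 0 0.05 0 0 0; 0 0 0 0 0 0; 0 0 0 0 0 0; 0 0 0 0 0 0"

```text
clock: 17.18
tool_pos: [0.5557, 0.2307, 0.1135]
tool_rot: [[-0.0, 1.0, 0.0], [1.0, 0.0, 0.0], [0.0, 0.0, -1.0]]
wrist_force: [0.5, 0.6, 0.1]
grip_width: 0.0002
gripper_force: 0.0
```

move_arm:
  motion: "0 0 0.04 0 0 0; 0 0 0 0 0 0; 0 0 0 0 0 0"

```text
clock: 17.55
tool_pos: [0.5561, 0.2308, 0.1119]
tool_rot: [[0.0, 1.0, 0.001], [1.0, -0.0, 0.0], [0.0, 0.001, -1.0]]
wrist_force: [-1.7, -1.4, 5.9]
grip_width: 0.0002
gripper_force: 2.8
```

move_arm:
  motion: "0 0 0.04 0 0 0; 0 0 0 0 0 0; 0 0 0 0 0 0"

```text
clock: 17.92
tool_pos: [0.5561, 0.2308, 0.1096]
tool_rot: [[0.0, 1.0, 0.001], [1.0, -0.0, 0.0], [0.0, 0.001, -1.0]]
wrist_force: [-1.4, -1.4, 6.1]
grip_width: 0.0003
gripper_force: 3.1
```

move_arm:
  motion: "0 0 0.04 0 0 0; 0 0 0 0 0 0; 0 0 0 0 0 0"

```text
clock: 18.3
tool_pos: [0.556, 0.2307, 0.1072]
tool_rot: [[0.0, 1.0, 0.001], [1.0, -0.0, 0.0], [0.0, 0.001, -1.0]]
wrist_force: [-2.0, -0.8, 7.1]
grip_width: 0.0005
gripper_force: 3.3
```

move_arm:
  motion: "0 0 0.03 0 0 0; 0 0 0 0 0 0; 0 0 0 0 0 0"

```text
clock: 18.68
tool_pos: [0.5561, 0.2308, 0.1071]
tool_rot: [[0.0, 1.0, 0.001], [1.0, -0.0, 0.0], [0.0, 0.001, -1.0]]
wrist_force: [-4.8, -1.2, 14.5]
grip_width: 0.0003
gripper_force: 7.3
```

move_arm:
  motion: "0 0 0.02 0 0 0; 0 0 0 0 0 0; 0 0 0 0 0 0; 0 0 0 0 0 0"

```text
clock: 19.18
tool_pos: [0.5561, 0.2309, 0.107]
tool_rot: [[0.0, 1.0, 0.002], [1.0, -0.0, 0.0], [0.0, 0.002, -1.0]]
wrist_force: [-7.4, -3.3, 20.2]
grip_width: 0.0003
gripper_force: 10.0
```

Run:
```python
from workcell import bot, imaging
import cv2
p=imaging.capture('side');cv2.imwrite('pics/end.png',p['image'][:,:,::-1])
s=bot.read_state();print(s['tool_pos'],s['wrist_force'])
```

```text
[0.55612718 0.23085779 0.10704768] [-6.54131347 -3.25369383 20.21538838]
```

View pics/end.png

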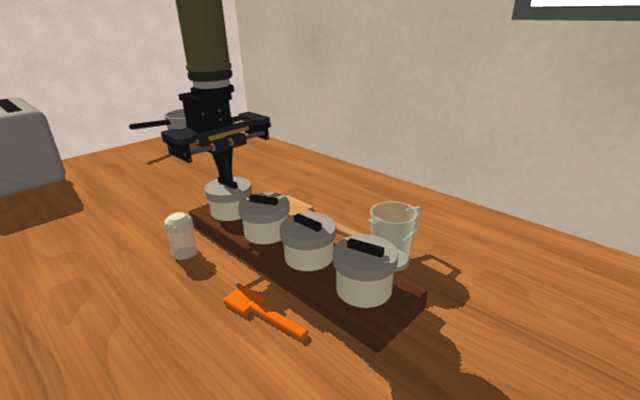

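The fingertips are on the bar of the far lid at (228,183), which sits level and lower. The shaker, lifter, jug and turner have not moved, and the lid stopped dead at 20 N.

```bash
python3 -c "
from workcell import bot
print(bot.close_job())"
```

```text
the job is handed in; nothing more can be done
None
```

The loose lid was the one at y ≈ 0.231 m, at the +y end of the row (robot's left). I pressed it about 5.7 mm down until it stopped dead at 20 N, and handed in the job with the fingertips still pressing on its bar.

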